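# Free the rusted keeper bolt and move the V-block to the drilling fixture

### The job

A rusted slide bolt locks the steel V-block in its keeper: work the bolt free with short back-and-forth strokes, a little further each time, until it runs, and leave it fully drawn. Then lift the V-block out by its two open sides, set it upright on the clear bench and let go, take it again by its two ends, and lower it, groove up, right down between the cheeks of the drilling fixture, its ends level with the ends of the cheeks. Do not shift or knock over the spray can, the tin or the two jars.

Things in the scene. Friction and masses are not known exactly. Their poses are not given: they have to be found in the camera images.
- bolt (a joint): travel of the rusted bolt (m): 0 home (starts at 0 to 0.003), 0.054 drawn to its stop, clear of the V-block from 0.048. Slides at about 5 N. Drawn, it binds hard near 12 mm, however hard one pulls. Pushed back about 11 mm (it binds there too), its next draw runs 6 mm further: it binds near 18 and 24 mm; after the third push back it runs out. Pushed back under 10 mm, it binds again at the same place.
- grip (a point): centre of the bolt's upright round grip, 16 mm diameter, 38 mm tall (66 to 104 mm above the bench), on a rod of 12 mm diameter (axis 52 mm above the bench). Moves with the bolt; y points along the bolt in the drawing direction, x across, z up. Guide blocks below its path are 62 mm high: fingertips 66 mm or more above the bench clear them; there is more room along the bolt than across.
- keeper: dark steel plate 80 (x) x 200 (y) x 6 mm fixed to the bench, origin in the middle of its underside, y = the bolt's drawing direction. The V-block's place is at y = -55 mm, the grip at y = +12 mm (home) to +66 mm (drawn), the guide blocks at y = -17 and +90 mm; drawn, the rod reaches from y = -16 to +149 mm.
- pocket (a point): centre place of the V-block in the keeper, 28 mm above the bench, axes as the keeper's. Two cheeks, 48 mm high over the bench, stand 2 mm from the V-block's ends (at y = +-30 mm of this point); its sides at +-x are open. Until it is drawn, the rod lies over the V-block's groove, from its +y end to 15 mm past its middle, so that it cannot be lifted.
- vblock_mid (a point): centre of the loose V-block, half-way up: plain steel, 40 mm (x, its sides) x 56 mm (y, its ends) x 44 mm (z), 0.4 to 0.65 kg, with a 90 degree groove 24 mm wide and 12 mm deep along y in its top; z up. Starts in the keeper with its axes along those of pocket, on the plate 6 mm above the bench.
- seat (a point): where the V-block's centre shall be in the drilling fixture, 30 mm above the bench; z up, y along the cheeks. Aluminium plate 100 (x) x 120 (y) x 8 mm, fixed, seat in its middle; dark steel cheeks 56 mm long (y), 16 mm thick, 38 mm above the bench, 44 mm apart (x = +-22 mm; 51 mm at the chamfered top). They cover the V-block's sides; only its ends (+-y) stay open. Either way round is right.
- spraycan_mid (a point): centre of a tall spray can, bystander, 55 mm diameter, 201 mm tall, standing beside the keeper
- jar_low_mid (a point): centre of a squat glass jar with a lid, bystander, 69 mm diameter, 78 mm tall, standing on the other side of the keeper
- tin_mid (a point): centre of an open tin, bystander, 75 mm diameter, 94 mm tall, standing behind the drilling fixture
- jar_tall_mid (a point): centre of a taller glass jar with a lid, bystander, 67 mm diameter, 127 mm tall, standing in front of the drilling fixture
Things that resemble listed ones, but are neither listed nor needed, are in the scene too. What is shaped like the part that bears vblock_mid but blue is not meant.

How it is judged:
By the outcome, as a careful person would: the job done as asked, in the order asked, and still so for the second after the job is handed in, with the robot touching nothing.
It also fails if it takes over 72 s, if anything falls off the work surface, if the arm or the gripper's body presses on something with over 40 N, if the wrist force passes 120 N, or if a joint passes its speed limit or range.

### The arm

A 6-joint arm with a two-finger parallel gripper is mounted at the origin on a cart in front of the work surface, level with it; the furniture and walls round the work are solid. World frame = base frame: x ahead of the robot, y to its left, z up, the work surface at z = 0. Lengths are in m, angles in degrees, forces in N, time in s.
With the tool pointing down it reaches from about 0.4 to 0.825 m from the base axis. Payload 7 kg.
Tool frame: the origin (TCP) lies at the very end of the fingers, on their centre line; the grasp point (between the pads) lies 19 mm behind it (r.hold_point_z is the distance from the TCP to the grasp point, in m); z points along the fingers, y is the direction in which the jaws open and shut (so a half turn about z gives the same grasp; the last joint's range is limited). The gripper opens to 88 mm and grips with 3 to 60 N. Pads are 19 mm wide; open, the fingers measure 130 mm over their backs; the gripper's body (78 mm by 193 mm) begins 47 mm behind the grasp point.
Start: joints at [92.997, 20.546, 0.682, 0, -70.136, -16.507], TCP at [0.158, 0.656, 0.227] pointing down, gripper open.
Joint ranges: [-176.03, 176.03], [-82.01, 121.73], [-58.28, 71.71], [-173.87, 95.51], [-174.79, -0.11], [-173.66, 173.66]. Speed limits (degrees/s): [136.94, 136.94, 172.46, 180, 180, 180].

### API

Orientations are given as [roll, pitch, yaw] about the fixed x, y, z axes, in that order (R = Rz(yaw) Ry(pitch) Rx(roll)).
In Python, from plant import r gives the robot as it stands. The module is installed in compiled form; this text tells all that it offers.
- The arm moves only by the shell command python3 -m inch 'ROWS' [FORCE]. ROWS is text: rows parted by semicolons, each of 7 numbers parted by spaces: the shift along the tool's x, y, z in m, then the turn, a rotation vector about the tool's x, y, z in rad, then the opening, from 0 (shut) to 1 (fully open). In form: tx ty tz ax ay az jaw; .... A call has 1 to 20 rows; each row shifts and turns the commanded pose from where the row before left it, along the tool's axes as they then stand; what a row does not reach is not made up. A row lasts 1/12 s, in which the tool goes at most 41.7 mm and 7.16 degrees, less where a joint would pass 70% of its speed; a pose out of reach is approached as far as the arm can. A call with a gripper value outside its range is refused whole. The fingers move at their own pace and stop on an object; FORCE is the grip in N (left out, the last holds). Time passes only in rows, so rows that do not move let the fingers close. It gives the time, the measured TCP pose, the force and the opening at its end, in the units of the state.
- r.get_state(): the state, without advancing time (a new reading comes with each control period).
- r.capture(name): name is "scene" or "side" or "wrist"; returns the picture (400x640x3 uint8, red, green, blue); there is no depth.
- r.camera_params(name): a dict with "vfov" (degrees; the focal length in pixels is half the picture's height over the tangent of half this angle, whatever the lens; pixels are square), "cx", "cy" (the principal point, pixels), "R" (3x3) and "t" (3): a world point X has camera coordinates R X + t. Camera axes: x right, y down, z forward; pixel columns grow to the right and rows downward; lengths in m; the calibration is good to about 2 mm. A picture is of the moment at which its call begins: read the wrist's pose just before it. camera_params takes no time and is no camera call; for the wrist camera it gives the pose at the moment of the call.
- r.close_job(): hands the job in, once; it reports no verdict.
Trained networks look in the newest picture that a camera, given by its name, has taken for a name from the list of things; names that differ only in an ending like _2 or _b are one class to them, and where a whole thing is asked for, a point or a joint stands for the part that bears it (a point fixed in the world has none). Each returns a list of dicts, best first, with "p" (0 to 1); they miss things now and then, are a little off and sometimes report something else, mostly with a low value. They report only what shows in the picture. A call takes as long as a camera call. They do not tell look-alikes from the thing itself.
- r.recognise(target, camera): "xy" ([column, row] in pixels, amid what is visible of it).
The state is a dict: "time_s": time; "joints": joint angles; "qd": joint speeds; "joint_torque": joint torques, N m; "tcp_pos": TCP position; "eef_rot": TCP orientation; "contact_force": force on the tool from outside, world axes, zero at the start; "moment": the same for the moment, N m; "gripper_width": finger opening in m.
Only numpy, scipy, OpenCV 4.12 (cv2) and the standard library are available. Lean on these libraries where they do the work, as an engineer would, in place of code of your own. Each camera call takes 0.05 s, during which the arm holds its last target.

## Working session

There is one attempt and no reset: what is moved stays moved. The work goes in short steps, Python scripts to look and compute and a shell command to move; the robot and the scene stay as the last step left them, time stands still between calls to the robot, and variables do not carry over. Pictures are saved under pics/ and viewed, and the job is handed in when it is done.

```bash
mkdir -p pics; ls
python3 - <<'E'
from plant import r
import cv2,numpy as np
s=r.get_state();print({k:np.round(v,4).tolist() for k,v in s.items()})
for n in ("scene","side","wrist"):
    p=r.camera_params(n); print(n,{k:np.round(v,4).tolist() for k,v in p.items()})
    im=r.capture(n); cv2.imwrite(f"pics/{n}0.png",im[:,:,::-1])
    for t in ["grip","keeper","vblock_mid","seat","spraycan_mid","jar_low_mid","tin_mid","jar_tall_mid"]:
        try: print(t,[(np.round(d['xy'],1).tolist(),round(d['p'],2)) for d in r.recognise(t,n)])
        except Exception as e: print(t,e)
print(r.get_state()['time_s'])
E
```

```text
pics
{'time_s': 0.0, 'joints': [92.9964, 20.5936, 0.6327, -0.0195, -70.1356, -16.5058], 'qd': [0.0536, -0.0075, 0.011, -0.0558, 0.045, 0.0458], 'joint_torque': [0.0005, -58.2718, 29.3063, 6.9977, 0.0071, -0.0001], 'tcp_pos': [0.1576, 0.6558, 0.2256], 'eef_rot': [179.9023, -0.0099, -13.516], 'contact_force': [-0.4743, -0.2614, -0.4999], 'moment': [0.011, 0.0348, -0.0185], 'gripper_width': 0.0874}
scene {'vfov': 51.5374, 'cx': 316.4128, 'cy': 201.6974, 'R': [[0.6915, -0.7222, 0.0143], [-0.3091, -0.3138, -0.8978], [0.6528, 0.6164, -0.4402]], 't': [-0.3875, 0.2257, 0.8946]}
grip [([356.3, 226.8], 0.72)]
keeper [([358.3, 244.9], 0.92)]
vblock_mid [([373.5, 250.3], 0.93), ([362.9, 281.5], 0.62)]
seat [([278.5, 198.9], 0.79), ([245.8, 197.3], 0.71)]
spraycan_mid [([377.7, 200.2], 0.93)]
jar_low_mid [([322.8, 251.8], 0.63)]
tin_mid [([302.8, 181.9], 0.92)]
jar_tall_mid [([244.9, 196.0], 0.9)]
side {'vfov': 56.1657, 'cx': 317.0065, 'cy': 206.4133, 'R': [[0.9586, -0.2839, -0.022], [-0.1349, -0.3848, -0.9131], [0.2507, 0.8783, -0.4072]], 't': [-0.5106, 0.1467, 0.9928]}
grip [([332.3, 242.5], 0.72), ([364.9, 225.2], 0.72), ([327.8, 269.6], 0.6)]
keeper [([325.7, 269.5], 0.73)]
vblock_mid [([291.8, 297.7], 0.85), ([334.0, 269.1], 0.83)]
seat [([306.8, 206.1], 0.98)]
spraycan_mid []
jar_low_mid [([283.2, 262.5], 0.93)]
tin_mid [([341.5, 191.8], 0.65)]
jar_tall_mid [([273.2, 199.9], 0.69)]
wrist {'vfov': 67.3913, 'cx': 321.6593, 'cy': 198.6572, 'R': [[-0.2338, -0.9723, 0.0002], [-0.9271, 0.223, 0.3013], [-0.293, 0.0703, -0.9535]], 't': [0.6748, -0.0371, 0.3912]}
grip []
keeper []
vblock_mid []
seat []
spraycan_mid []
jar_low_mid []
tin_mid []
jar_tall_mid []
1.35
```

View pics/scene0.png

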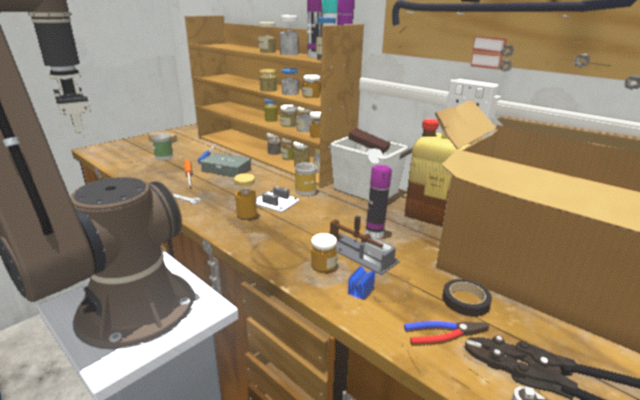

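View pics/side0.png

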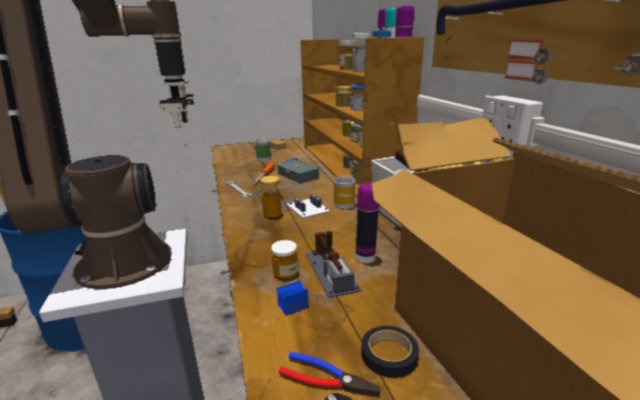

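View pics/wrist0.png

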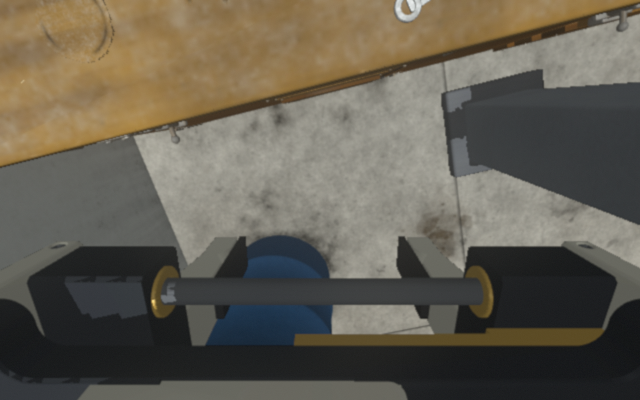

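The scene view shows the keeper around (360,248), grip near (357,228), drilling fixture at (276,199), tall jar (245,196), tin (305,180), can (378,200), squat jar (323,252), and the blue decoy at (362,283). Next I triangulate and zoom in.

```bash
cat > h.py <<'E'
import numpy as np,cv2
from scipy.optimize import least_squares
from scipy.spatial.transform import Rotation as Ro
def K(p): 
    f=200/np.tan(np.radians(p['vfov']/2)); return f
def proj(p,X):
    X=np.atleast_2d(X); c=X@np.array(p['R']).T+np.array(p['t']); f=K(p)
    return np.c_[p['cx']+f*c[:,0]/c[:,2],p['cy']+f*c[:,1]/c[:,2]]
def onz(p,uv,z):
    f=K(p); d=np.array(p['R']).T@np.array([(uv[0]-p['cx'])/f,(uv[1]-p['cy'])/f,1]); o=-np.array(p['R']).T@np.array(p['t'])
    return o+d*(z-o[2])/d[2]
def tri(ps,uvs,z=None):
    x0=onz(ps[0],uvs[0],0.04 if z is None else z)
    r=least_squares(lambda X:np.concatenate([(proj(p,X)[0]-u) for p,u in zip(ps,uvs)]),x0)
    return r.x,np.abs(r.fun).max()
E
python3 - <<'E'
from h import *
from plant import r
S=r.camera_params("scene");D=r.camera_params("side")
for n,a,b in [("grip",(356.3,226.8),(327,243)),("grip?",(356.3,226.8),(332.3,242.5)),("vb",(373.5,250.3),(334,269.1)),("keeper",(358.3,244.9),(325.7,269.5)),("seat",(278.5,198.9),(306.8,206.1)),("can",(377.7,200.2),(366,224)),("jlow",(322.8,251.8),(283.2,262.5)),("tin",(302.8,181.9),(341.5,191.8)),("jt",(244.9,196),(273.2,199.9))]:
    X,e=tri([S,D],[a,b]); print(n,X.round(3),round(e,1),np.hypot(*X[:2]).round(3))
for n,b in (("scene",(305,200,120,90)),("side",(280,215,100,90))):
    im=cv2.imread(f"pics/{n}0.png");x,y,w,h=b
    c=cv2.resize(im[y:y+h,x:x+w],None,fx=6,fy=6,interpolation=cv2.INTER_CUBIC);cv2.imwrite(f"pics/{n}0z.png",c)
b=(225,165,110,60);im=cv2.imread("pics/scene0.png");x,y,w,h=b
cv2.imwrite("pics/scene0f.png",cv2.resize(im[y:y+h,x:x+w],None,fx=6,fy=6,interpolation=cv2.INTER_CUBIC))
E
```

```text
grip [ 0.502 -0.197  0.074] 0.7 0.539
grip? [ 0.52  -0.184  0.063] 0.1 0.551
vb [ 0.498 -0.258  0.034] 0.4 0.561
keeper [ 0.493 -0.216  0.021] 4.2 0.538
seat [0.543 0.153 0.019] 0.5 0.564
can [ 0.61  -0.183  0.104] 1.9 0.637
jlow [ 0.394 -0.181  0.034] 2.3 0.434
tin [0.673 0.173 0.039] 1.1 0.695
jt [0.438 0.189 0.048] 2.0 0.477
```

View pics/scene0z.png

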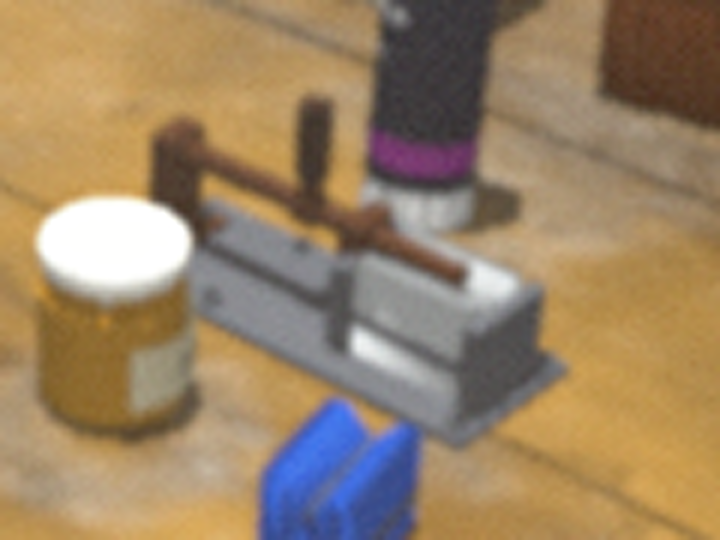

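View pics/side0z.png

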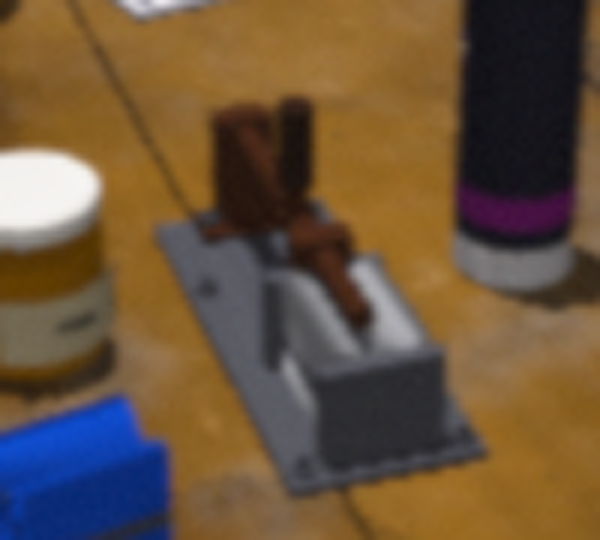

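View pics/scene0f.png

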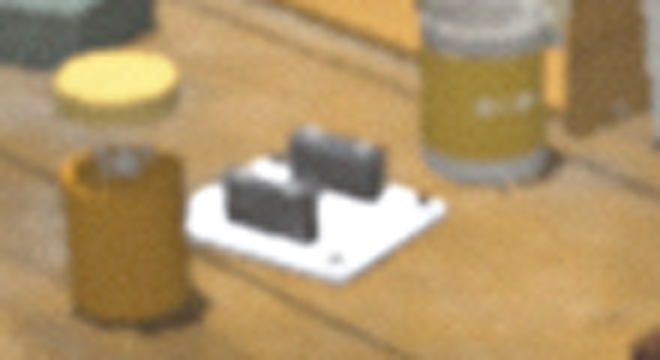

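Run:
```python
from h import *
from plant import r
S=r.camera_params("scene");D=r.camera_params("side")
def fit(obs,x0):
    def f(q):
        c,s=np.cos(q[2]),np.sin(q[2]);o=[]
        for cam,l,uv in obs:
            X=np.array([q[0]+c*l[0]-s*l[1],q[1]+s*l[0]+c*l[1],l[2]]);o.append(proj(cam,X)[0]-uv)
        return np.concatenate(o)
    R=least_squares(f,x0,loss='soft_l1');return R.x,f(R.x).reshape(-1,2)
m=.001
ob=[(S,(-.04,-.1,.003),(382.5,273.3)),(S,(.04,-.1,.003),(399.5,261.2)),(D,(-.04,-.1,.003),(328.7,296.8)),(D,(.04,-.1,.003),(361,290.3)),(D,(-.04,.1,.005),(306.3,253)),
(S,(0,.013,.104),(357.7,216.5)),(D,(0,.013,.104),(329.2,232)),(S,(0,-.04,.052),(382,246)),(D,(0,-.04,.052),(340,268.5))]
q,res=fit(ob,[.5,-.21,0]);print("keeper",q[:2].round(4),np.degrees(q[2]).round(2));print(res.round(1).tolist())
ob=[(S,(-.05,.06,.006),(256.7,202)),(S,(-.05,-.06,.004),(281.3,212)),(S,(.05,-.06,.006),(299.5,199.5)),(S,(.05,.06,.008),(269.7,191.5))]
for y0 in (0,.6,-.6):
    q,res=fit(ob,[.543,.153,y0]);print("seat",q[:2].round(4),np.degrees(q[2]).round(2));print(res.round(1).tolist())
```

```text
keeper [ 0.507  -0.2134] -0.37
[[0.4, 1.4], [1.9, 0.3], [-0.3, 0.2], [0.9, 0.0], [-0.5, -1.0], [1.6, 0.3], [0.3, -0.5], [-7.5, -4.0], [-3.3, -7.2]]
seat [0.547  0.1713] 12.55
[[-5.1, 0.2], [0.6, 0.0], [0.0, 0.2], [0.5, -0.6]]
seat [0.547  0.1713] 12.55
[[-5.1, 0.2], [0.6, 0.0], [0.0, 0.2], [0.5, -0.6]]
seat [0.547  0.1713] 12.55
[[-5.1, 0.2], [0.6, 0.0], [0.0, 0.2], [0.5, -0.6]]
```

```bash
cat >> h.py <<'E'
def plan(p1,yaw1,n,jaw,p0=None,R0=None,tilt=None):
    """print rows from current pose to tcp p1, tool down with yaw1 (deg)"""
    from plant import r
    s=r.get_state()
    p0=np.array(s['tcp_pos']) if p0 is None else np.array(p0)
    R0=Ro.from_euler('xyz',s['eef_rot'],degrees=True) if R0 is None else R0
    R1=Ro.from_euler('xyz',[180,0,yaw1],degrees=True)
    w=(R0.inv()*R1).as_rotvec(); p1=np.array(p1)
    R=R0;out=[]
    for i in range(n):
        d=R.inv().apply((p1-p0)/n); R=R*Ro.from_rotvec(w/n)
        out.append("%.4f %.4f %.4f %.3f %.3f %.3f %g"%(*d,*(w/n),jaw))
    print("; ".join(out)); print("deg/row",np.degrees(np.linalg.norm(w)/n).round(2),"mm/row",(1000*np.linalg.norm(p1-p0)/n).round(1))
E
python3 -c "
from h import *
plan([.57,.17,.30],-100,17,1)"
```

```text
0.0303 0.0221 -0.0043 -0.000 0.000 0.089 1; 0.0321 0.0194 -0.0043 -0.000 0.000 0.089 1; 0.0337 0.0165 -0.0043 -0.000 0.000 0.089 1; 0.0350 0.0134 -0.0043 -0.000 0.000 0.089 1; 0.0361 0.0102 -0.0043 -0.000 0.000 0.089 1; 0.0368 0.0070 -0.0043 -0.000 0.000 0.089 1; 0.0373 0.0037 -0.0043 -0.000 0.000 0.089 1; 0.0375 0.0004 -0.0043 -0.000 0.000 0.089 1; 0.0374 -0.0029 -0.0043 -0.000 0.000 0.089 1; 0.0370 -0.0062 -0.0043 -0.000 0.000 0.089 1; 0.0363 -0.0095 -0.0043 -0.000 0.000 0.089 1; 0.0353 -0.0127 -0.0043 -0.000 0.000 0.089 1; 0.0340 -0.0158 -0.0043 -0.000 0.000 0.089 1; 0.0325 -0.0187 -0.0043 -0.000 0.000 0.089 1; 0.0307 -0.0215 -0.0043 -0.000 0.000 0.089 1; 0.0287 -0.0242 -0.0043 -0.000 0.000 0.089 1; 0.0264 -0.0266 -0.0043 -0.000 0.000 0.089 1
deg/row 5.09 mm/row 37.8
```

```bash
python3 -m inch '0.030 0.022 -0.0043 0 0 0.089 1; 0.032 0.0194 -0.0043 0 0 0.089 1; 0.0337 0.0165 -0.0043 0 0 0.089 1; 0.035 0.0134 -0.0043 0 0 0.089 1; 0.036 0.010 -0.0043 0 0 0.089 1; 0.0368 0.007 -0.0043 0 0 0.089 1; 0.0373 0.0037 -0.0043 0 0 0.089 1; 0.0375 0.0004 -0.0043 0 0 0.089 1; 0.0374 -0.003 -0.0043 0 0 0.089 1; 0.037 -0.006 -0.0043 0 0 0.089 1; 0.0363 -0.0095 -0.0043 0 0 0.089 1; 0.0353 -0.0127 -0.0043 0 0 0.089 1; 0.034 -0.0158 -0.0043 0 0 0.089 1; 0.0325 -0.0187 -0.0043 0 0 0.089 1; 0.0307 -0.0215 -0.0043 0 0 0.089 1; 0.0287 -0.0242 -0.0043 0 0 0.089 1; 0.0264 -0.0266 -0.0043 0 0 0.089 1; 0 0 0 0 0 0 1; 0 0 0 0 0 0 1'
python3 - <<'E'
from h import *
from plant import r
import pickle
s=r.get_state();print(np.round(s['joints'],1))
p=r.camera_params("wrist");im=r.capture("wrist");cv2.imwrite("pics/w1.png",im[:,:,::-1]);pickle.dump(p,open("w1.pkl","wb"))
for t in ["seat","tin_mid","jar_tall_mid"]: print(t,[(np.round(d['xy'],1).tolist(),round(d['p'],2)) for d in r.recognise(t,"wrist")])
E
```

```text
time_s: 2.93
tcp_pos: [0.5697, 0.1679, 0.2994]
eef_rot: [180.0, -0.0, -100.4]
contact_force: [-0.4, 0.6, -0.0]
gripper_width: 0.0878
[ 35.3  10.8  -3.2  -0.  -76.  -45.7]
seat [([337.6, 159.4], 0.73)]
tin_mid [([241.9, 181.1], 0.94)]
jar_tall_mid [([438.5, 148.1], 0.7)]
```

View pics/w1.png

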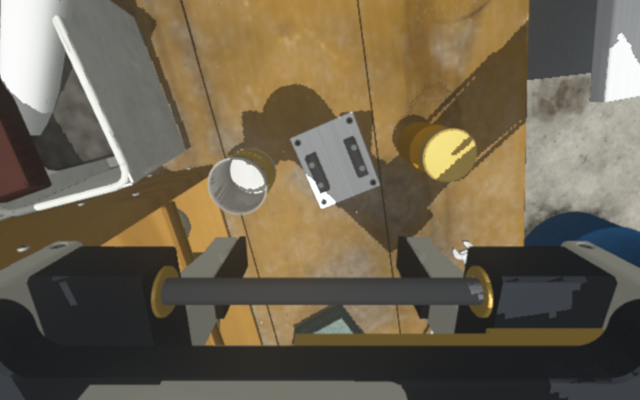

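Run:
```python
import cv2
im=cv2.imread("pics/w1.png")[105:215,280:390];cv2.imwrite("pics/w1z.png",cv2.resize(im,None,fx=5.4,fy=5.4,interpolation=cv2.INTER_CUBIC))
from h import *
plan([.57,-.23,.30],-180,14,1)
```

```text
0.0281 -0.0051 -0.0000 0.000 -0.000 0.100 1; 0.0275 -0.0079 -0.0000 0.000 -0.000 0.100 1; 0.0266 -0.0106 -0.0000 0.000 -0.000 0.100 1; 0.0254 -0.0132 -0.0000 0.000 -0.000 0.100 1; 0.0239 -0.0157 -0.0000 0.000 -0.000 0.100 1; 0.0223 -0.0180 -0.0000 0.000 -0.000 0.100 1; 0.0204 -0.0201 -0.0000 0.000 -0.000 0.100 1; 0.0183 -0.0220 -0.0000 0.000 -0.000 0.100 1; 0.0160 -0.0237 -0.0000 0.000 -0.000 0.100 1; 0.0135 -0.0252 -0.0000 0.000 -0.000 0.100 1; 0.0110 -0.0264 -0.0000 0.000 -0.000 0.100 1; 0.0083 -0.0274 -0.0000 0.000 -0.000 0.100 1; 0.0055 -0.0281 -0.0000 0.000 -0.000 0.100 1; 0.0027 -0.0285 -0.0000 0.000 -0.000 0.100 1
deg/row 5.71 mm/row 28.6
```

View pics/w1z.png

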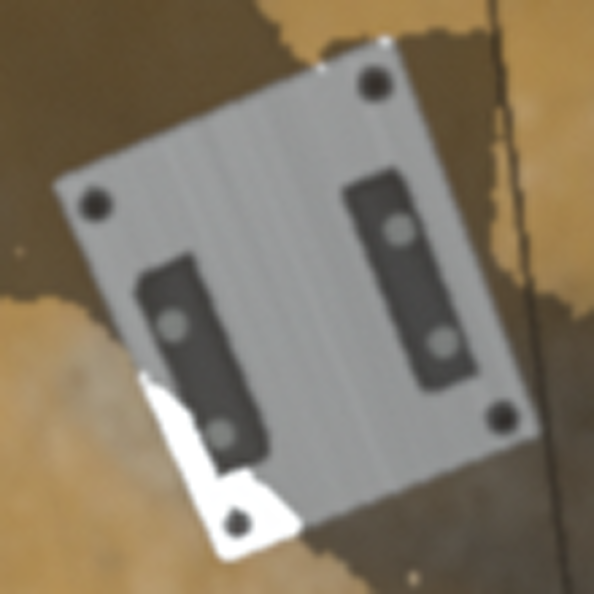

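The fixture plate shows clean corners in the crop at (52,185), (393,38), (541,435) and (225,562), with the cheeks in the middle. I fit it and move on to the keeper.

```bash
python3 - <<'E'
from h import *
import pickle
p=pickle.load(open("w1.pkl","rb"))
c=[np.array(a)/5.4+[280,105]-0.4 for a in [(52,185),(393,38),(541,435),(225,562)]]
P=np.array([onz(p,u,.008) for u in c]);print(P.round(4).tolist());print("centre",P.mean(0).round(4),"sides",[np.linalg.norm(P[i]-P[(i+1)%4]).round(4) for i in range(4)])
for a,b in ((1,2),(0,3)): d=P[a]-P[b];print(np.degrees(np.arctan2(d[1],d[0])).round(2))
for a,b in ((0,1),(3,2)): d=P[a]-P[b];print(np.degrees(np.arctan2(d[1],d[0])).round(2))
# cheek tops outer corners
for u in [(345,188),(400,168),(478,375),(425,392),(137,280),(192,252),(270,450),(215,475)]:
    print(onz(p,np.array(u)/5.4+[280,105]-.4,.038).round(4))
E
python3 -m inch '0.028 -0.005 0 0 0 0.1 1; 0.0275 -0.008 0 0 0 0.1 1; 0.0266 -0.0106 0 0 0 0.1 1; 0.0254 -0.0132 0 0 0 0.1 1; 0.024 -0.0157 0 0 0 0.1 1; 0.0223 -0.018 0 0 0 0.1 1; 0.0204 -0.020 0 0 0 0.1 1; 0.0183 -0.022 0 0 0 0.1 1; 0.016 -0.0237 0 0 0 0.1 1; 0.0135 -0.0252 0 0 0 0.1 1; 0.011 -0.0264 0 0 0 0.1 1; 0.0083 -0.0274 0 0 0 0.1 1; 0.0055 -0.028 0 0 0 0.1 1; 0.0027 -0.0285 0 0 0 0.1 1; 0 0 0 0 0 0 1; 0 0 0 0 0 0 1'
python3 - <<'E'
from h import *
from plant import r
import pickle
s=r.get_state();print(np.round(s['joints'],1))
p=r.camera_params("wrist");im=r.capture("wrist");cv2.imwrite("pics/w2.png",im[:,:,::-1]);pickle.dump(p,open("w2.pkl","wb"))
for t in ["grip","keeper","vblock_mid","jar_low_mid","spraycan_mid"]: print(t,[(np.round(d['xy'],1).tolist(),round(d['p'],2)) for d in r.recognise(t,"wrist")])
E
```

```text
[[0.6118, 0.1269, 0.008], [0.5142, 0.1055, 0.008], [0.4889, 0.2213, 0.008], [0.585, 0.2429, 0.008]]
centre [0.55   0.1742 0.008 ] sides [np.float64(0.0998), np.float64(0.1185), np.float64(0.0985), np.float64(0.1191)]
-77.69
-77.03
12.34
12.68
[0.5345 0.1385 0.038 ]
[0.52  0.136 0.038]
[0.5077 0.193  0.038 ]
[0.5222 0.1951 0.038 ]
[0.5914 0.152  0.038 ]
[0.576  0.1474 0.038 ]
[0.5654 0.2033 0.038 ]
[0.5812 0.2076 0.038 ]
time_s: 4.47
tcp_pos: [0.5686, -0.2308, 0.2994]
eef_rot: [180.0, -0.0, 179.6]
contact_force: [0.5, 0.2, -0.4]
gripper_width: 0.0878
[ -3.9  12.7  -0.8  -0.  -76.5 -86.5]
grip [([349.6, 119.7], 0.58)]
keeper [([347.1, 117.0], 0.55)]
vblock_mid [([291.3, 125.3], 0.85), ([256.4, 23.0], 0.82)]
jar_low_mid [([362.8, 25.0], 0.77), ([290.9, 123.9], 0.22)]
spraycan_mid [([365.6, 224.0], 0.87)]
```

View pics/w2.png

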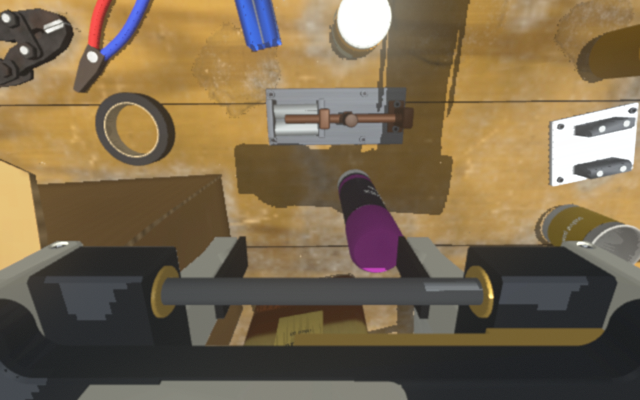

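Run:
```python
import cv2
im=cv2.imread("pics/w2.png")[75:165,255:420];cv2.imwrite("pics/w2z.png",cv2.resize(im,None,fx=4.8,fy=4.8,interpolation=cv2.INTER_CUBIC))
```

```text
(no output)
```

View pics/w2z.png

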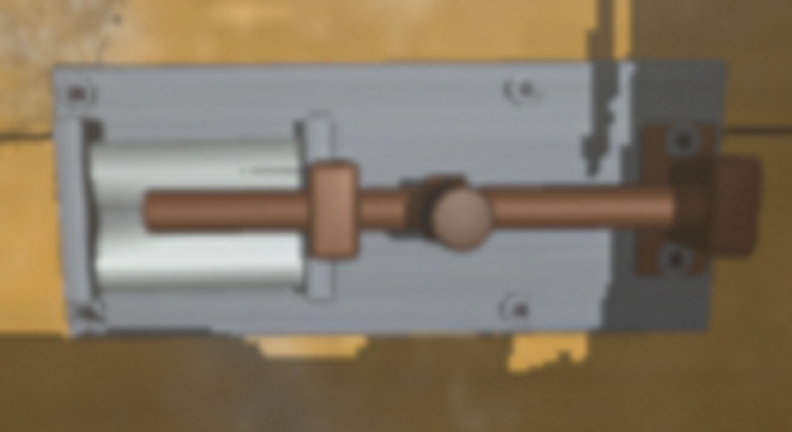

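Run:
```python
from h import *
import pickle
p=pickle.load(open("w2.pkl","rb"))
g=lambda u,z:onz(p,np.array(u)/4.8+[255,75]-.4,z)
P=np.array([g(a,.006) for a in [(52,68),(726,62),(708,330),(68,335)]]);print(P.round(4).tolist());print("centre",P.mean(0).round(4),[np.linalg.norm(P[i]-P[(i+1)%4]).round(4) for i in range(4)])
for a,b in ((1,0),(2,3)): d=P[a]-P[b];print(np.degrees(np.arctan2(d[1],d[0])).round(2)-90)
print("grip top",g((462,217),.104).round(4))
V=np.array([g(a,.05) for a in [(92,140),(303,138),(303,290),(96,290)]]);print("vb",V.round(4).tolist(),V.mean(0).round(4))
print("rod end",g((145,212),.052).round(4),"rod right",g((670,208),.052).round(4))
print("jarlow",onz(p,(363,20),.078).round(4),"can base",onz(p,(353,178),.0).round(3),"can top",onz(p,(372,252),.2).round(3))
```

```text
[[0.4666, -0.3099, 0.006], [0.4664, -0.1116, 0.006], [0.5445, -0.1111, 0.006], [0.5446, -0.3099, 0.006]]
centre [ 0.5055 -0.2106  0.006 ] [np.float64(0.1983), np.float64(0.0781), np.float64(0.1988), np.float64(0.078)]
0.04999999999999716
0.01999999999999602
grip top [ 0.5049 -0.1974  0.104 ]
vb [[0.4869, -0.2925, 0.05], [0.4868, -0.2356, 0.05], [0.527, -0.2361, 0.05], [0.5266, -0.2936, 0.05]] [ 0.5068 -0.2645  0.05  ]
rod end [ 0.5056 -0.2788  0.052 ] rod right [ 0.5057 -0.1361  0.052 ]
jarlow [ 0.3986 -0.1838  0.078 ] can base [ 0.598 -0.182  0.   ] can top [ 0.622 -0.184  0.2  ]
```

```bash
python3 -m inch '0.032 0.017 0.03 0 0 -0.007 1; 0.0316 0.0165 0.03 0 0 0 1; 0 0 0.033 0 0 0 1; 0 0 0.033 0 0 0 1; 0 0 0.033 0 0 0 1; 0 0 0.033 0 0 0 1; 0 0 0.033 0 0 0 1; 0 0 0.003 0 0 0 1; 0 0 0 0 0 0 1'
python3 - <<'E'
from h import *
from plant import r
im=r.capture("wrist");cv2.imwrite("pics/w3.png",im[:,:,::-1]);im=r.capture("scene")[190:290,290:420];cv2.imwrite("pics/s3.png",cv2.resize(im[:,:,::-1],None,fx=5,fy=5))
E
```

```text
time_s: 5.52
tcp_pos: [0.5111, -0.2002, 0.0771]
eef_rot: [-180.0, -0.2, -179.9]
contact_force: [0.2, 0.5, 1.1]
gripper_width: 0.0874
```

View pics/w3.png

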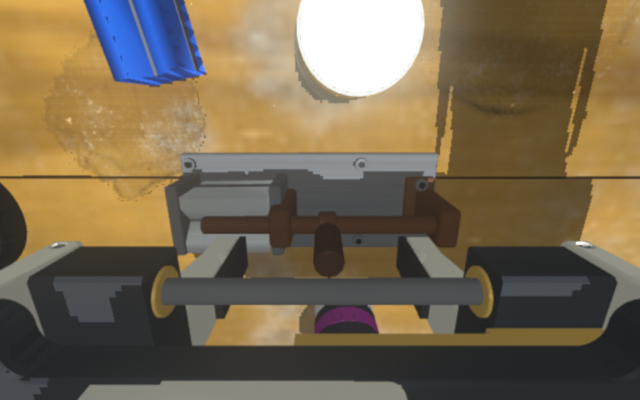

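View pics/s3.png

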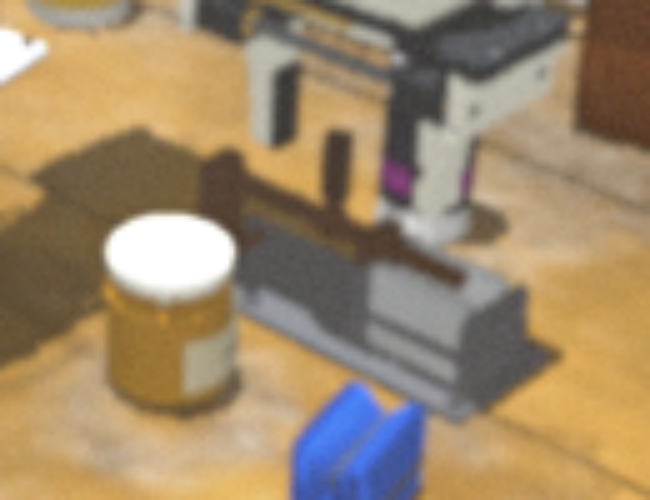

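The grip stands between the open fingers (at (328,250) in the wrist view), and the pose fell a few mm short of the command. I correct that and close.

```bash
python3 -m inch '0.003 0.001 0.003 0 0 0 1; 0.003 0.0015 0.003 0 0 0 1; 0 0 0 0 0 0 0.3; 0 0 0 0 0 0 0.1; 0 0 0 0 0 0 0; 0 0 0 0 0 0 0; 0 0 0 0 0 0 0;0 0 0 0 0 0 0' 35; python3 -m inch '0 0 0 0 0 0 0; 0 0 0 0 0 0 0'
```

```text
time_s: 6.28
tcp_pos: [0.5062, -0.1983, 0.0723]
eef_rot: [180.0, 0.0, 180.0]
contact_force: [-0.1, -0.2, -0.5]
gripper_width: 0.0534
time_s: 6.45
tcp_pos: [0.5062, -0.1983, 0.0722]
eef_rot: [180.0, -0.0, 180.0]
contact_force: [-0.4, -0.9, 0.0]
gripper_width: 0.04
```

```bash
python3 -m inch '0 0 0 0 0 0 0; 0 0 0 0 0 0 0; 0 0 0 0 0 0 0; 0 0 0 0 0 0 0; 0 0 0 0 0 0 0'; python3 -m inch '0 0.003 0 0 0 0 0; 0 0.003 0 0 0 0 0; 0 0 0 0 0 0 0'
```

```text
time_s: 6.87
tcp_pos: [0.5062, -0.198, 0.0722]
eef_rot: [180.0, 0.0, 180.0]
contact_force: [-0.4, 2.3, 0.2]
gripper_width: 0.0155
time_s: 7.12
tcp_pos: [0.5061, -0.1924, 0.0722]
eef_rot: [-180.0, -0.0, 180.0]
contact_force: [1.1, -2.5, -1.3]
gripper_width: 0.0153
```

```bash
python3 -m inch '0 0.003 0 0 0 0 0; 0 0.003 0 0 0 0 0; 0 0 0 0 0 0 0'; python3 -m inch '0 0.002 0 0 0 0 0; 0 0.002 0 0 0 0 0; 0 0 0 0 0 0 0'
```

```text
time_s: 7.37
tcp_pos: [0.5061, -0.1865, 0.0722]
eef_rot: [-180.0, -0.0, 180.0]
contact_force: [0.5, -3.5, -2.1]
gripper_width: 0.0153
time_s: 7.62
tcp_pos: [0.5061, -0.1854, 0.0722]
eef_rot: [-179.8, -0.0, -180.0]
contact_force: [3.2, -25.6, -8.4]
gripper_width: 0.0154
```

```bash
python3 -m inch '0 -0.004 0 0 0 0 0; 0 -0.004 0 0 0 0 0; 0 -0.004 0 0 0 0 0; 0 -0.003 0 0 0 0 0; 0 0 0 0 0 0 0'; python3 -m inch '0 -0.001 0 0 0 0 0; 0 -0.001 0 0 0 0 0; 0 0 0 0 0 0 0'
```

```text
time_s: 8.03
tcp_pos: [0.5062, -0.1967, 0.0722]
eef_rot: [179.9, 0.0, 180.0]
contact_force: [-0.4, 4.5, -0.1]
gripper_width: 0.0152
time_s: 8.28
tcp_pos: [0.5062, -0.1981, 0.0722]
eef_rot: [179.9, 0.0, 180.0]
contact_force: [-0.9, 7.5, 1.6]
gripper_width: 0.0151
```

```bash
python3 -m inch '0 0.004 0 0 0 0 0; 0 0.004 0 0 0 0 0; 0 0.004 0 0 0 0 0; 0 0.004 0 0 0 0 0; 0 0.003 0 0 0 0 0; 0 0 0 0 0 0 0'; python3 -m inch '0 0.002 0 0 0 0 0; 0 0.001 0 0 0 0 0; 0 0 0 0 0 0 0'
```

```text
time_s: 8.78
tcp_pos: [0.5061, -0.1804, 0.0722]
eef_rot: [-179.9, -0.0, -180.0]
contact_force: [0.1, -4.0, -2.1]
gripper_width: 0.0154
time_s: 9.03
tcp_pos: [0.5061, -0.1797, 0.0722]
eef_rot: [-179.8, -0.0, -180.0]
contact_force: [2.3, -20.1, -7.4]
gripper_width: 0.0154
```

Bound at the 18 mm mark (y -0.180). Pushing back about 12 mm; commanded y is now -0.177.

```bash
python3 -m inch '0 -0.004 0 0 0 0 0; 0 -0.004 0 0 0 0 0; 0 -0.004 0 0 0 0 0; 0 -0.003 0 0 0 0 0; 0 0 0 0 0 0 0'; python3 -m inch '0 -0.001 0 0 0 0 0; 0 -0.0005 0 0 0 0 0; 0 0 0 0 0 0 0'
```

```text
time_s: 9.45
tcp_pos: [0.5062, -0.1914, 0.0722]
eef_rot: [179.9, 0.0, 180.0]
contact_force: [-0.2, 5.1, 0.0]
gripper_width: 0.0154
time_s: 9.7
tcp_pos: [0.5062, -0.1922, 0.0722]
eef_rot: [179.9, 0.0, 180.0]
contact_force: [-0.5, 9.6, 1.8]
gripper_width: 0.0152
```

```bash
python3 -m inch '0 0.004 0 0 0 0 0; 0 0.004 0 0 0 0 0; 0 0.004 0 0 0 0 0; 0 0.004 0 0 0 0 0; 0 0.003 0 0 0 0 0; 0 0 0 0 0 0 0'; python3 -m inch '0 0.002 0 0 0 0 0; 0 0.001 0 0 0 0 0; 0 0 0 0 0 0 0'
```

```text
time_s: 10.2
tcp_pos: [0.5061, -0.1747, 0.0722]
eef_rot: [-180.0, -0.0, -180.0]
contact_force: [0.4, -2.3, -2.1]
gripper_width: 0.0151
time_s: 10.45
tcp_pos: [0.5061, -0.1738, 0.0722]
eef_rot: [-179.8, -0.0, -180.0]
contact_force: [2.2, -17.4, -6.5]
gripper_width: 0.0154
```

Bound near 24 mm. Third push back.

```bash
python3 -m inch '0 -0.004 0 0 0 0 0; 0 -0.004 0 0 0 0 0; 0 -0.004 0 0 0 0 0; 0 -0.003 0 0 0 0 0; 0 -0.0015 0 0 0 0 0; 0 0 0 0 0 0 0'; python3 -m inch '0 0.004 0 0 0 0 0; 0 0.004 0 0 0 0 0; 0 0.004 0 0 0 0 0; 0 0.004 0 0 0 0 0; 0 0.004 0 0 0 0 0; 0 0.001 0 0 0 0 0; 0 0 0 0 0 0 0'
```

```text
time_s: 10.95
tcp_pos: [0.5062, -0.1867, 0.0722]
eef_rot: [179.9, 0.0, 180.0]
contact_force: [-1.3, 9.4, 1.7]
gripper_width: 0.0153
time_s: 11.53
tcp_pos: [0.5061, -0.1672, 0.0722]
eef_rot: [-180.0, -0.0, -180.0]
contact_force: [0.6, -1.6, -1.9]
gripper_width: 0.0154
```

It runs. Drawing to the stop.

```bash
python3 -m inch '0 0.004 0 0 0 0 0; 0 0.004 0 0 0 0 0; 0 0.004 0 0 0 0 0; 0 0.004 0 0 0 0 0; 0 0.004 0 0 0 0 0; 0 0.002 0 0 0 0 0; 0 0 0 0 0 0 0'; python3 -m inch '0 0.002 0 0 0 0 0; 0 0.001 0 0 0 0 0; 0 0 0 0 0 0 0'
```

```text
time_s: 12.12
tcp_pos: [0.5061, -0.1451, 0.0722]
eef_rot: [180.0, -0.0, 180.0]
contact_force: [-0.8, -2.6, -2.1]
gripper_width: 0.0154
time_s: 12.37
tcp_pos: [0.506, -0.144, 0.0722]
eef_rot: [-179.9, -0.0, -180.0]
contact_force: [1.4, -16.3, -5.4]
gripper_width: 0.0151
```

```bash
python3 -m inch '0 -0.001 0 0 0 0 0.2; 0 0 0 0 0 0 0.6; 0 0 0 0 0 0 0.6; 0 0 0 0 0 0 0.6; 0 0 0 0 0 0 0.6; 0 0 0 0 0 0 0.6; 0 0 -0.035 0 0 0 0.6; 0 0 -0.035 0 0 0 1; 0 0 -0.035 0 0 0 1; 0 0 -0.035 0 0 0 1; 0 0 0 0 0 0 1'
python3 - <<'E'
from h import *
plan([.5062,-.265,.21],-90,14,1)
E
```

```text
time_s: 13.28
tcp_pos: [0.5098, -0.1436, 0.2198]
eef_rot: [-179.9, 0.6, -179.9]
contact_force: [1.2, 0.1, 1.2]
gripper_width: 0.0738
0.0003 -0.0087 0.0007 -0.001 0.001 -0.112 1; 0.0012 -0.0086 0.0007 -0.001 0.001 -0.112 1; 0.0022 -0.0084 0.0007 -0.001 0.001 -0.112 1; 0.0031 -0.0081 0.0007 -0.001 0.001 -0.112 1; 0.0040 -0.0077 0.0007 -0.001 0.001 -0.112 1; 0.0048 -0.0072 0.0007 -0.001 0.001 -0.112 1; 0.0056 -0.0066 0.0007 -0.001 0.001 -0.112 1; 0.0063 -0.0059 0.0007 -0.001 0.001 -0.112 1; 0.0069 -0.0052 0.0007 -0.001 0.001 -0.112 1; 0.0075 -0.0044 0.0007 -0.001 0.001 -0.112 1; 0.0079 -0.0035 0.0007 -0.001 0.001 -0.112 1; 0.0083 -0.0026 0.0007 -0.001 0.001 -0.112 1; 0.0085 -0.0017 0.0007 -0.001 0.001 -0.112 1; 0.0086 -0.0007 0.0007 -0.001 0.001 -0.112 1
deg/row 6.42 mm/row 8.7
```

```bash
python3 -m inch '0.0003 -0.0087 0 0 0 -0.112 1; 0.0012 -0.0086 0 0 0 -0.112 1; 0.0022 -0.0084 0 0 0 -0.112 1; 0.003 -0.008 0 0 0 -0.112 1; 0.004 -0.0077 0 0 0 -0.112 1; 0.0048 -0.0072 0 0 0 -0.112 1; 0.0056 -0.0066 0 0 0 -0.112 1; 0.0063 -0.006 0 0 0 -0.112 1; 0.007 -0.0052 0 0 0 -0.112 1; 0.0075 -0.0044 0 0 0 -0.112 1; 0.008 -0.0035 0 0 0 -0.112 1; 0.0083 -0.0026 0 0 0 -0.112 1; 0.0085 -0.0017 0 0 0 -0.112 1; 0.0086 -0.0007 0 0 0 -0.112 1; 0 0 0 0 0 0 1; 0 0 0 0 0 0 1';  python3 - <<'E'
from h import *
from plant import r
import pickle
p=r.camera_params("wrist");im=r.capture("wrist");cv2.imwrite("pics/w4.png",im[:,:,::-1]);pickle.dump(p,open("w4.pkl","wb"))
for t in ["grip","vblock_mid"]: print(t,[(np.round(d['xy'],1).tolist(),round(d['p'],2)) for d in r.recognise(t,"wrist")])
print(r.get_state()['tcp_pos'],r.get_state()['eef_rot'])
V=[(.4862,-.2936,.05),(.4862,-.2376,.05),(.5262,-.2376,.05),(.5262,-.2936,.05)];print(proj(p,V).round(1).tolist(),proj(p,(.5062,-.144,.104)).round(1))
E
```

```text
time_s: 14.62
tcp_pos: [0.5023, -0.2646, 0.212]
eef_rot: [180.0, 0.0, -90.4]
contact_force: [-0.3, 0.2, -0.5]
gripper_width: 0.0873
grip [([319.8, 265.7], 0.72)]
vblock_mid [([318.7, 180.5], 0.97), ([424.8, 136.4], 0.62)]
[ 0.50241837 -0.26414942  0.21224629] [-1.79996885e+02  8.78626335e-03 -9.03089922e+01]
[[337.1, 155.9], [336.7, 205.5], [301.2, 205.7], [299.7, 156.2]] [[319.3 306.8]]
```

View pics/w4.png

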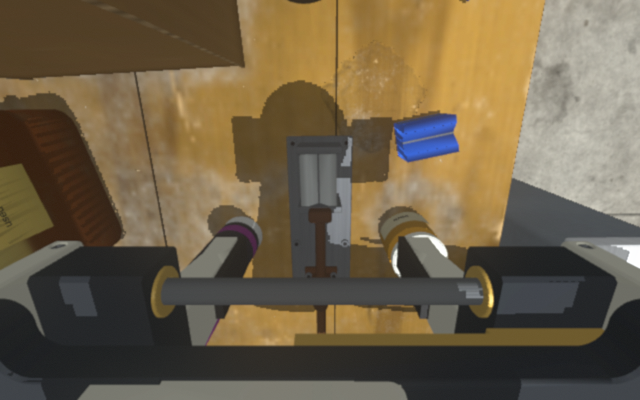

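The block lies at (300–337, 153–207) in the wrist view, within about 1 px of prediction, and the rod no longer covers it. Descending.

```bash
python3 -m inch '0.001 -0.002 0.03 0 0 -0.006 1; 0 -0.002 0.03 0 0 0 1; 0 0 0.03 0 0 0 1; 0 0 0.03 0 0 0 1; 0 0 0.025 0 0 0 1; 0 0 0.02 0 0 0 1; 0 0 0.015 0 0 0 1; 0 0 0.01 0 0 0 1; 0 0 0 0 0 0 1; 0 0 0 0 0 0 1';  python3 - <<'E'
from plant import r
print(r.get_state()['tcp_pos'],r.get_state()['eef_rot'])
import cv2
im=r.capture("scene")[190:290,290:420];cv2.imwrite("pics/s5.png",cv2.resize(im[:,:,::-1],None,fx=5,fy=5))
E
```

```text
time_s: 15.6
tcp_pos: [0.5065, -0.2654, 0.0224]
eef_rot: [180.0, -0.0, -89.8]
contact_force: [-0.2, -0.2, 0.8]
gripper_width: 0.0874
[ 0.50653991 -0.26541713  0.02235645] [ 1.79969764e+02 -5.23077601e-03 -8.98366778e+01]
```

View pics/s5.png

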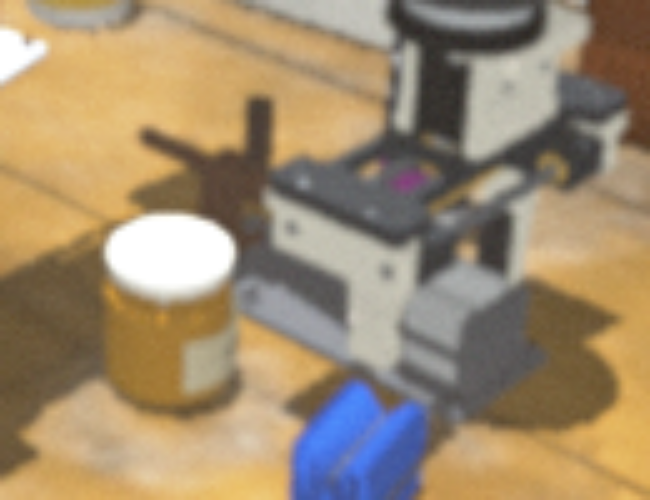

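The rod now sticks out past the far guide, the grip stands by it, and the fingers straddle the block. Closing; about 1 s is needed for 40 mm.

```bash
python3 -m inch '0 0 0 0 0 0 0; 0 0 0 0 0 0 0; 0 0 0 0 0 0 0; 0 0 0 0 0 0 0; 0 0 0 0 0 0 0; 0 0 0 0 0 0 0; 0 0 0 0 0 0 0; 0 0 0 0 0 0 0; 0 0 0 0 0 0 0; 0 0 0 0 0 0 0' 45; python3 -m inch '0 0 -0.005 0 0 0 0; 0 0 -0.01 0 0 0 0; 0 0 -0.01 0 0 0 0; 0 0 -0.01 0 0 0 0; 0 0 0 0 0 0 0'
```

```text
time_s: 16.48
tcp_pos: [0.5063, -0.2656, 0.0223]
eef_rot: [180.0, -0.0, -89.8]
contact_force: [-0.4, 1.0, 1.7]
gripper_width: 0.0395
time_s: 16.9
tcp_pos: [0.508, -0.266, 0.0601]
eef_rot: [-179.8, -0.1, -89.8]
contact_force: [1.4, -0.0, -5.0]
gripper_width: 0.0397
```

```bash
python3 -m inch '0 0 -0.03 0 0 0 0; 0 0 -0.035 0 0 0 0; 0 0 -0.035 0 0 0 0; 0 0 -0.03 0 0 0 0; 0 0 0 0 0 0 0'
python3 - <<'E'
from h import *
plan([.52,.02,.19],-77.6,9,0)
E
```

```text
time_s: 17.32
tcp_pos: [0.5098, -0.2669, 0.1947]
eef_rot: [-179.4, -0.2, -89.8]
contact_force: [2.7, -1.0, -4.5]
gripper_width: 0.0397
-0.0319 -0.0013 0.0004 -0.001 -0.001 -0.024 0; -0.0318 -0.0020 0.0004 -0.001 -0.001 -0.024 0; -0.0318 -0.0028 0.0004 -0.001 -0.001 -0.024 0; -0.0317 -0.0035 0.0005 -0.001 -0.001 -0.024 0; -0.0316 -0.0043 0.0005 -0.001 -0.001 -0.024 0; -0.0315 -0.0050 0.0005 -0.001 -0.001 -0.024 0; -0.0314 -0.0057 0.0005 -0.001 -0.001 -0.024 0; -0.0312 -0.0065 0.0005 -0.001 -0.001 -0.024 0; -0.0311 -0.0072 0.0005 -0.001 -0.001 -0.024 0
deg/row 1.35 mm/row 31.9
```

```bash
python3 -m inch '-0.02 -0.0013 0 0 0 -0.024 0; -0.03 -0.002 0 0 0 -0.024 0; -0.032 -0.003 0 0 0 -0.024 0; -0.032 -0.0035 0 0 0 -0.024 0; -0.032 -0.0043 0 0 0 -0.024 0; -0.032 -0.005 0 0 0 -0.024 0; -0.031 -0.0057 0 0 0 -0.024 0; -0.031 -0.0065 0 0 0 -0.024 0; -0.025 -0.007 0 0 0 -0.024 0; -0.018 -0.001 0 0 0 0 0; 0 0 0.01 0 0 0 0; 0 0 0.025 0 0 0 0; 0 0 0.03 0 0 0 0; 0 0 0.03 0 0 0 0; 0 0 0.03 0 0 0 0; 0 0 0.02 0 0 0 0; 0 0 0.01 0 0 0 0; 0 0 0 0 0 0 0; 0 0 0 0 0 0 0'
python3 - <<'E'
from plant import r
import cv2
for n in("scene","side"):
  im=r.capture(n)[140:290,220:420];cv2.imwrite(f"pics/{n}6.png",cv2.resize(im[:,:,::-1],None,fx=4,fy=4))
E
```

```text
time_s: 18.9
tcp_pos: [0.5149, 0.02, 0.0324]
eef_rot: [180.0, -0.0, -77.4]
contact_force: [0.0, -0.1, -4.2]
gripper_width: 0.0398
```

View pics/scene6.png

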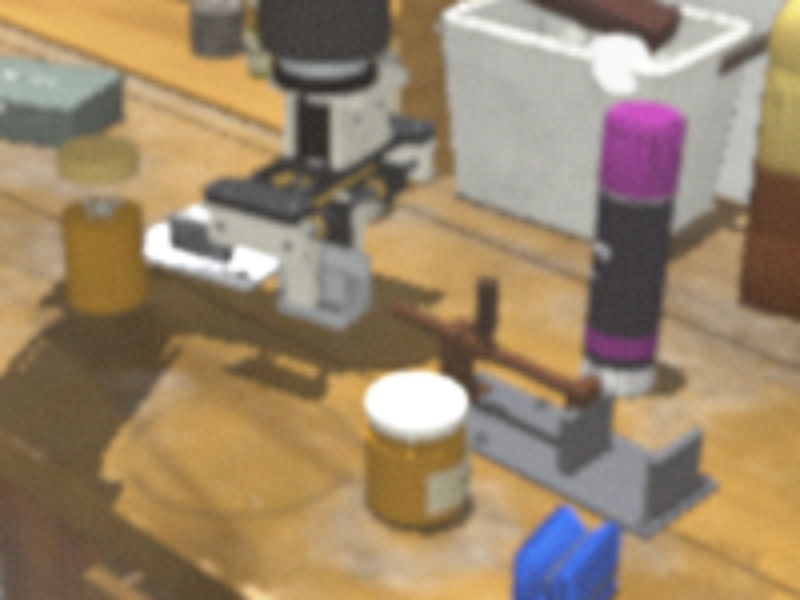

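The keeper is empty, the bolt drawn and the block held over clear bench. Lowering it gently.

```bash
python3 -m inch '0 0 0.006 0 0 0 0; 0 0 0.005 0 0 0 0; 0 0 0.002 0 0 0 0; 0 0 0.001 0 0 0 0; 0 0 0 0 0 0 0'; python3 -m inch '0 0 0.001 0 0 0 0; 0 0 0.001 0 0 0 0; 0 0 0 0 0 0 0'; python3 -m inch '0 0 0.001 0 0 0 0;  0 0 0 0 0 0 0'
```

```text
time_s: 19.42
tcp_pos: [0.5146, 0.0201, 0.0181]
eef_rot: [180.0, -0.0, -77.5]
contact_force: [0.1, -0.5, -4.6]
gripper_width: 0.0398
time_s: 19.67
tcp_pos: [0.5149, 0.0202, 0.0163]
eef_rot: [-180.0, -0.0, -77.4]
contact_force: [-0.0, -0.3, -4.8]
gripper_width: 0.0396
time_s: 19.83
tcp_pos: [0.5149, 0.0202, 0.0162]
eef_rot: [-180.0, -0.0, -77.4]
contact_force: [-3.6, 0.1, 7.0]
gripper_width: 0.0397
```

Contact with the bench. Releasing and rising.

```bash
python3 -m inch '0 0 0 0 0 0 1; 0 0 0 0 0 0 1; 0 0 0 0 0 0 1; 0 0 0 0 0 0 1; 0 0 0 0 0 0 1; 0 0 0 0 0 0 1; 0 0 -0.01 0 0 0 1; 0 0 -0.03 0 0 0 1; 0 0 -0.035 0 0 0 1; 0 0 -0.035 0 0 0 1; 0 0 -0.02 0 0 0 1; 0 0 0 0 0 0 1;  0 0 0 0 0 0 1';  python3 - <<'E'
from h import *
from plant import r
import pickle
print(r.get_state()['tcp_pos'],r.get_state()['eef_rot'])
p=r.camera_params("wrist");im=r.capture("wrist");cv2.imwrite("pics/w7.png",im[:,:,::-1]);pickle.dump(p,open("w7.pkl","wb"))
plan([.515,.02,.15],12.6,14,1)
E
```

```text
time_s: 20.92
tcp_pos: [0.5155, 0.0205, 0.1475]
eef_rot: [-179.8, 0.0, -77.5]
contact_force: [0.4, -0.7, -0.9]
gripper_width: 0.0879
[0.51553883 0.02053411 0.14746663] [-1.79775122e+02  4.37672532e-02 -7.74520531e+01]
0.0000 -0.0000 -0.0003 -0.000 -0.000 -0.112 1; 0.0000 -0.0000 -0.0003 -0.000 -0.000 -0.112 1; 0.0000 -0.0000 -0.0003 -0.000 -0.000 -0.112 1; 0.0000 -0.0000 -0.0003 -0.000 -0.000 -0.112 1; 0.0000 -0.0000 -0.0003 -0.000 -0.000 -0.112 1; 0.0000 -0.0000 -0.0003 -0.000 -0.000 -0.112 1; 0.0000 0.0000 -0.0003 -0.000 -0.000 -0.112 1; 0.0000 0.0000 -0.0003 -0.000 -0.000 -0.112 1; 0.0000 0.0000 -0.0003 -0.000 -0.000 -0.112 1; 0.0000 0.0000 -0.0003 -0.000 -0.000 -0.112 1; 0.0000 0.0000 -0.0003 -0.000 -0.000 -0.112 1; 0.0000 0.0000 -0.0003 -0.000 -0.000 -0.112 1; 0.0000 0.0000 -0.0003 -0.000 -0.000 -0.112 1; 0.0000 0.0000 -0.0003 -0.000 -0.000 -0.112 1
deg/row 6.43 mm/row 0.3
```

View pics/w7.png

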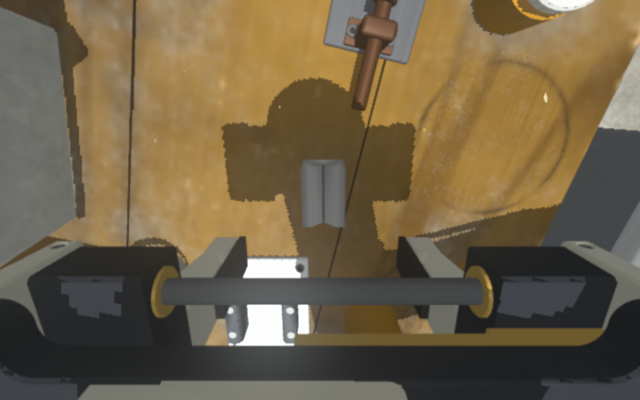

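The block stands upright, groove up, at (323,193). I measure it and turn by 90°.

```bash
python3 - <<'E'
from h import *
import pickle
p=pickle.load(open("w7.pkl","rb"))
im=cv2.imread("pics/w7.png")[145:245,270:380];cv2.imwrite("pics/w7z.png",cv2.resize(im,None,fx=5.4,fy=5.4,interpolation=cv2.INTER_CUBIC))
c,s=np.cos(np.radians(12.6)),np.sin(np.radians(12.6))
L=[(-.02,-.028,.044),(.02,-.028,.044),(.02,.028,.044),(-.02,.028,.044)]
X=[(.515+c*a-s*b,.0203+s*a+c*b,z) for a,b,z in L];print(((proj(p,X)+.4-[270,145])*5.4).round(0).tolist())
E
python3 -m inch '0 0 0 0 0 -0.112 1; 0 0 0 0 0 -0.112 1; 0 0 0 0 0 -0.112 1; 0 0 0 0 0 -0.112 1; 0 0 0 0 0 -0.112 1; 0 0 0 0 0 -0.112 1; 0 0 0 0 0 -0.112 1; 0 0 0 0 0 -0.112 1; 0 0 0 0 0 -0.112 1; 0 0 0 0 0 -0.112 1; 0 0 0 0 0 -0.112 1; 0 0 0 0 0 -0.112 1; 0 0 0 0 0 -0.112 1; 0 0 0 0 0 -0.112 1; 0 0 0 0 0 0 1; 0 0 0 0 0 0 1'
```

```text
[[412.0, 127.0], [168.0, 127.0], [175.0, 444.0], [405.0, 444.0]]
time_s: 22.3
tcp_pos: [0.5141, 0.02, 0.1444]
eef_rot: [180.0, 0.1, 12.2]
contact_force: [-0.6, 0.3, -0.1]
gripper_width: 0.0874
```

View pics/w7z.png

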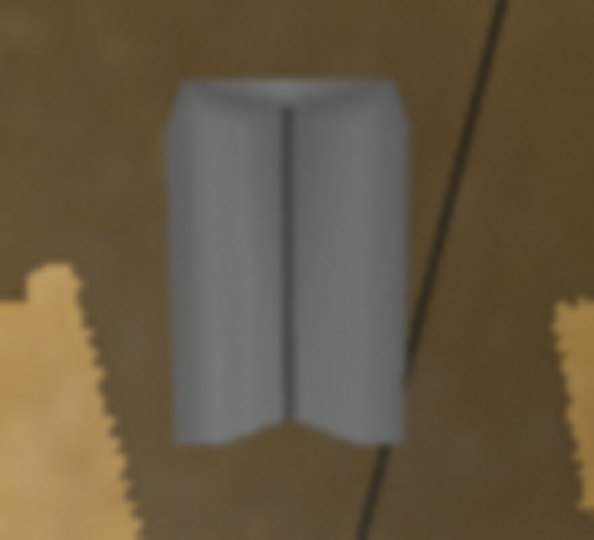

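The corners match the prediction for centre (0.515, 0.0203), yaw 12.6°. Descending to the ends.

```bash
python3 -m inch '0.001 0 0.03 0 0 -0.006 1; 0 0 0.035 0 0 0 1; 0 0 0.03 0 0 0 1; 0 0 0.02 0 0 0 1; 0 0 0.013 0 0 0 1; 0 0 0.006 0 0 0 1; 0 0 0 0 0 0 1; 0 0 0 0 0 0 1'; python3 -m inch '0 0 0 0 0 0 0; 0 0 0 0 0 0 0; 0 0 0 0 0 0 0; 0 0 0 0 0 0 0; 0 0 0 0 0 0 0; 0 0 0 0 0 0 0; 0 0 0 0 0 0 0; 0 0 0 0 0 0 0; 0 0 0 0 0 0 0' 50
```

```text
time_s: 22.97
tcp_pos: [0.5159, 0.0204, 0.0114]
eef_rot: [180.0, 0.0, 12.6]
contact_force: [0.1, 1.3, 0.6]
gripper_width: 0.0877
time_s: 23.72
tcp_pos: [0.516, 0.0206, 0.0117]
eef_rot: [-180.0, -0.0, 12.7]
contact_force: [-2.6, 1.7, 6.1]
gripper_width: 0.0555
```

```bash
python3 -m inch '0 0 -0.005 0 0 0 0; 0 0 -0.02 0 0 0 0; 0 0 -0.035 0 0 0 0; 0 0 -0.035 0 0 0 0; 0 0 -0.035 0 0 0 0; 0 0 -0.035 0 0 0 0; 0 0 -0.035 0 0 0 0; 0 0 -0.02 0 0 0 0; 0 0 0 0 0 0 0';  python3 - <<'E'
from h import *
plan([.475,.165,.23],12.5,6,0)
E
```

```text
time_s: 24.47
tcp_pos: [0.5175, 0.0207, 0.236]
eef_rot: [-180.0, -0.4, 12.7]
contact_force: [0.6, 0.0, -5.0]
gripper_width: 0.0558
-0.0016 -0.0250 0.0010 -0.000 -0.001 0.001 0; -0.0016 -0.0250 0.0010 -0.000 -0.001 0.001 0; -0.0016 -0.0250 0.0010 -0.000 -0.001 0.001 0; -0.0017 -0.0250 0.0010 -0.000 -0.001 0.001 0; -0.0017 -0.0250 0.0010 -0.000 -0.001 0.001 0; -0.0017 -0.0250 0.0010 -0.000 -0.001 0.001 0
deg/row 0.08 mm/row 25.1
```

```bash
python3 -m inch '-0.0016 -0.02 0 0 0 0 0; -0.0016 -0.025 0 0 0 0 0; -0.0016 -0.025 0 0 0 0 0; -0.0016 -0.025 0 0 0 0 0; -0.0017 -0.025 0 0 0 0 0; -0.0017 -0.02 0 0 0 0 0; 0 -0.01 0 0 0 0 0; 0 0 0 0 0 0 0; 0 0 0 0 0 0 0; 0 0 0 0 0 0 0'
python3 - <<'E'
from h import *
from plant import r
import pickle
s=r.get_state();print(s['tcp_pos'],s['eef_rot'])
p=r.camera_params("wrist");im=r.capture("wrist");cv2.imwrite("pics/w8.png",im[:,:,::-1]);pickle.dump((p,s),open("w8.pkl","wb"))
E
```

```text
time_s: 25.3
tcp_pos: [0.4727, 0.1638, 0.2304]
eef_rot: [180.0, 0.1, 12.7]
contact_force: [-0.1, -0.9, -4.5]
gripper_width: 0.0558
[0.47268894 0.16379601 0.23038305] [1.79958591e+02 1.01152182e-01 1.27198461e+01]
```

View pics/w8.png

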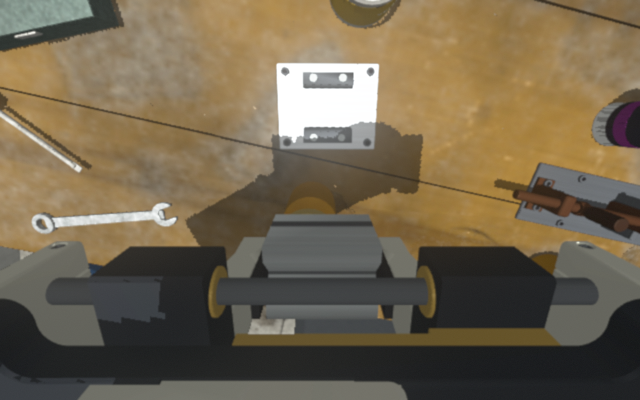

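Run:
```python
import cv2
im=cv2.imread("pics/w8.png")[50:165,260:395];cv2.imwrite("pics/w8z.png",cv2.resize(im,None,fx=5,fy=5,interpolation=cv2.INTER_CUBIC))
im=cv2.imread("pics/w8.png")[195:345,210:440];cv2.imwrite("pics/w8y.png",cv2.resize(im,None,fx=3.4,fy=3.4,interpolation=cv2.INTER_CUBIC))
```

```text
(no output)
```

View pics/w8z.png

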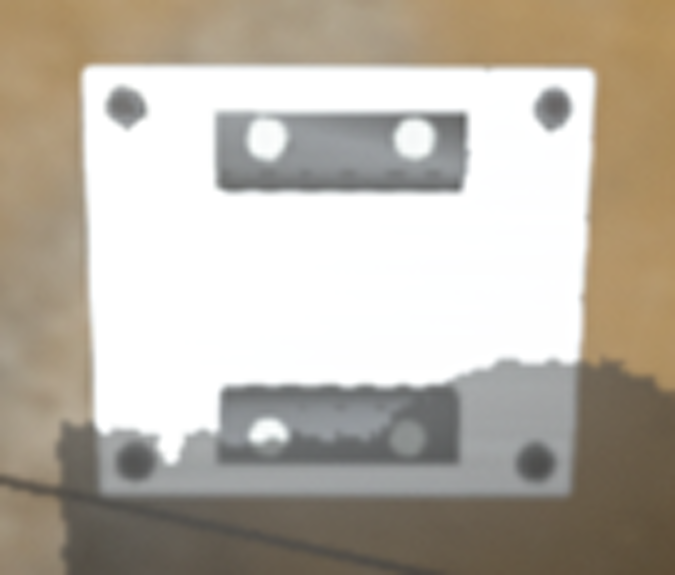

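View pics/w8y.png

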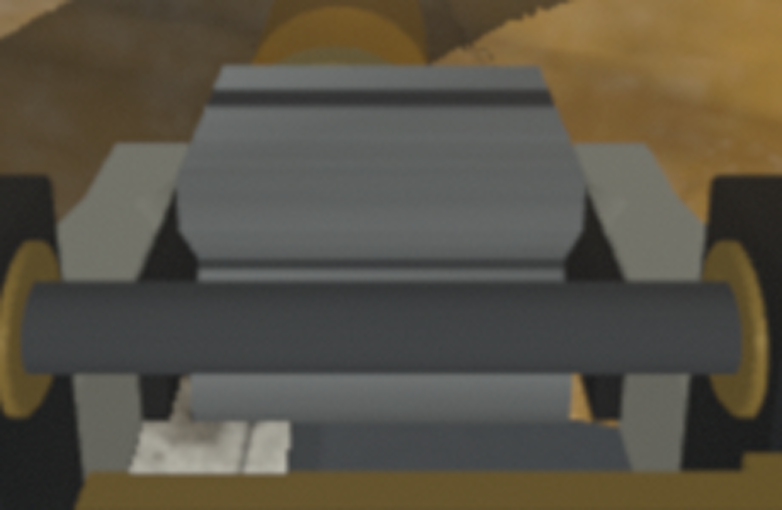

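Run:
```python
from h import *
import pickle
p,s=pickle.load(open("w8.pkl","rb"))
g=lambda u,z:onz(p,np.array(u)/5+[260,50]-.4,z)
P=np.array([g(a,.008) for a in [(82,66),(596,70),(570,495),(100,495)]]);print(P.round(4).tolist(),"centre",P.mean(0).round(4),[np.linalg.norm(P[i]-P[(i+1)%4]).round(4) for i in range(4)])
for a,b in ((0,1),(3,2)): d=P[a]-P[b];print(np.degrees(np.arctan2(d[1],d[0])).round(2)-90)
C=np.array([g(a,.038) for a in [(216,112),(468,112),(458,463),(220,463)]]);print(C.round(4).tolist(),C.mean(0).round(4),[np.linalg.norm(C[i]-C[(i+1)%4]).round(4) for i in range(4)])
for a,b in ((0,1),(3,2)): d=C[a]-C[b];print(np.degrees(np.arctan2(d[1],d[0])).round(2)-90)
R=Ro.from_euler('xyz',s['eef_rot'],degrees=True)
for ox in (-.001,):
  L=[(.02+ox,-.028,.0115),(.02+ox,.028,.0115),(.02+ox,-.028,-.0325),(.02+ox,.028,-.0325)]
  X=np.array(s['tcp_pos'])+R.apply(L);print(((proj(p,X)+.4-[210,195])*3.4).round(0).tolist())
# tool z down: bottom is +z
```

```text
[[0.5856, 0.243, 0.008], [0.6111, 0.1263, 0.008], [0.5149, 0.1055, 0.008], [0.4888, 0.2212, 0.008]] centre [0.5501 0.174  0.008 ] [np.float64(0.1194), np.float64(0.0985), np.float64(0.1186), np.float64(0.0993)]
12.310000000000002
12.700000000000003
[[0.5805, 0.2083, 0.038], [0.5925, 0.1553, 0.038], [0.5193, 0.1387, 0.038], [0.5072, 0.1924, 0.038]] [0.5499 0.1737 0.038 ] [np.float64(0.0544), np.float64(0.075), np.float64(0.055), np.float64(0.075)]
12.709999999999994
12.700000000000003
[[221.0, 69.0], [537.0, 68.0], [172.0, 183.0], [585.0, 183.0]]
```

Fixture: seat (0.550, 0.174), yaw 12.6°, from both the plate and the cheeks. The block in hand fits its expected outline to about 1 px. Moving over the seat.

```bash
python3 -m inch '0.02 0.002 0 0 0 0.002 0; 0.025 0.002 0 0 0 0 0; 0.02 0.002 0.02 0 0 0 0; 0.0136 0.0012 0.025 0 0 0 0; 0 0 0.03 0 0 0 0; 0 0 0.03 0 0 0 0; 0 0 0.025 0 0 0 0; 0 0 0.015 0 0 0 0; 0 0 0.01 0 0 0 0; 0 0 0 0 0 0 0; 0 0 0 0 0 0 0'
python3 - <<'E'
from h import *
from plant import r
s=r.get_state();print(s['tcp_pos'],s['eef_rot'])
p=r.camera_params("wrist");im=r.capture("wrist");cv2.imwrite("pics/w9.png",im[:,:,::-1])
im=r.capture("side")[150:250,250:380];cv2.imwrite("pics/d9.png",cv2.resize(im[:,:,::-1],None,fx=5,fy=5))
E
```

```text
time_s: 26.27
tcp_pos: [0.5518, 0.1743, 0.0764]
eef_rot: [180.0, 0.0, 12.6]
contact_force: [-0.1, 0.2, -3.6]
gripper_width: 0.0557
[0.55178234 0.17425818 0.07641984] [1.79970690e+02 1.42519601e-02 1.25930593e+01]
```

View pics/w9.png

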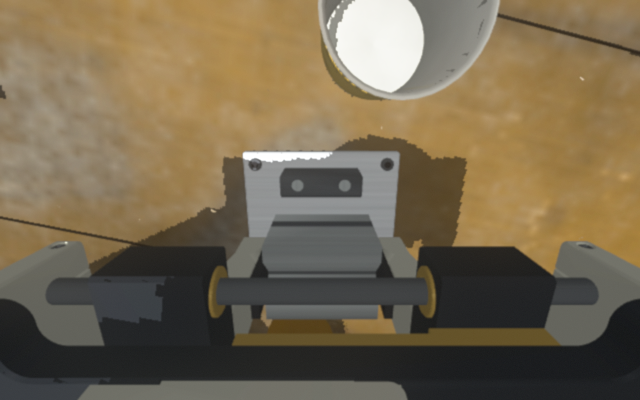

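View pics/d9.png

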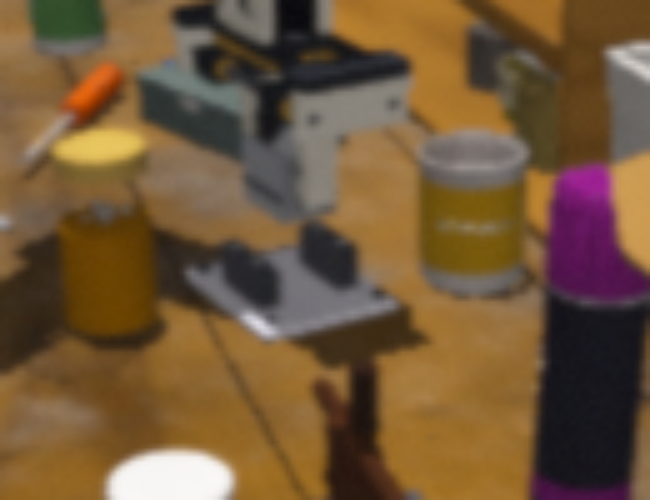

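The far cheek sits at (321,182) and the block hangs parallel to it, centred. Lowering in small steps while watching the force.

```bash
python3 -m inch '-0.0007 0 0.01 0 0 0 0; 0 0 0.01 0 0 0 0; 0 0 0.006 0 0 0 0; 0 0 0.004 0 0 0 0; 0 0 0.002 0 0 0 0; 0 0 0 0 0 0 0'; python3 -m inch '0 0 0.003 0 0 0 0; 0 0 0.003 0 0 0 0; 0 0 0 0 0 0 0'; python3 -m inch '0 0 0.003 0 0 0 0; 0 0 0.002 0 0 0 0; 0 0 0 0 0 0 0'
```

```text
time_s: 26.87
tcp_pos: [0.5504, 0.1744, 0.0435]
eef_rot: [180.0, 0.1, 12.6]
contact_force: [-0.2, -0.4, -6.0]
gripper_width: 0.0557
time_s: 27.12
tcp_pos: [0.5505, 0.1745, 0.0378]
eef_rot: [180.0, 0.0, 12.6]
contact_force: [0.5, 0.0, -5.2]
gripper_width: 0.0553
time_s: 27.37
tcp_pos: [0.5504, 0.1745, 0.0328]
eef_rot: [180.0, 0.0, 12.6]
contact_force: [-0.7, -0.2, -6.0]
gripper_width: 0.0553
```

```bash
python3 -m inch '0 0 0.003 0 0 0 0; 0 0 0.003 0 0 0 0; 0 0 0.002 0 0 0 0; 0 0 0 0 0 0 0'; python3 -m inch '0 0 0.002 0 0 0 0; 0 0 0.001 0 0 0 0; 0 0 0 0 0 0 0'; python3 -m inch '0 0 0.001 0 0 0 0; 0 0 0.001 0 0 0 0; 0 0 0 0 0 0 0'
```

```text
time_s: 27.7
tcp_pos: [0.5503, 0.1744, 0.0246]
eef_rot: [180.0, 0.1, 12.6]
contact_force: [-0.0, 0.7, -5.3]
gripper_width: 0.0555
time_s: 27.95
tcp_pos: [0.5506, 0.1745, 0.022]
eef_rot: [180.0, 0.0, 12.6]
contact_force: [0.7, 0.2, -5.2]
gripper_width: 0.0556
time_s: 28.2
tcp_pos: [0.5506, 0.1745, 0.0201]
eef_rot: [180.0, 0.0, 12.6]
contact_force: [-0.3, 0.4, -5.3]
gripper_width: 0.0558
```

```bash
python3 -m inch '0 0 0.001 0 0 0 0; 0 0 0 0 0 0 0'; python3 -m inch '0 0 0.001 0 0 0 0; 0 0 0 0 0 0 0'
```

```text
time_s: 28.37
tcp_pos: [0.5508, 0.1746, 0.0197]
eef_rot: [180.0, -0.0, 12.6]
contact_force: [-1.5, 0.2, 0.8]
gripper_width: 0.0558
time_s: 28.53
tcp_pos: [0.5508, 0.1746, 0.0197]
eef_rot: [180.0, -0.0, 12.6]
contact_force: [-5.0, -1.1, 10.9]
gripper_width: 0.0556
```

Seated at z 0.0197 (expected 0.0195). Releasing, rising, checking.

```bash
python3 -m inch '0 0 -0.001 0 0 0 0.75; 0 0 0 0 0 0 0.8; 0 0 0 0 0 0 0.9; 0 0 0 0 0 0 0.9; 0 0 0 0 0 0 0.9; 0 0 -0.01 0 0 0 0.9; 0 0 -0.025 0 0 0 0.9; 0 0 -0.035 0 0 0 1; 0 0 -0.035 0 0 0 1; 0 0 -0.035 0 0 0 1; 0 0 -0.035 0 0 0 1; -0.03 0 -0.02 0 0 0 1; -0.03 0 0 0 0 0 1; -0.01 0 0 0 0 0 1; 0 0 0 0 0 0 1; 0 0 0 0 0 0 1'
python3 - <<'E'
from h import *
from plant import r
import pickle
s=r.get_state();print(s['tcp_pos'],s['eef_rot'])
p=r.camera_params("wrist");im=r.capture("wrist");cv2.imwrite("pics/w10.png",im[:,:,::-1]);pickle.dump((p,s),open("w10.pkl","wb"))
cv2.imwrite("pics/w10z.png",cv2.resize(im[40:190,220:420,::-1],None,fx=4,fy=4,interpolation=cv2.INTER_CUBIC))
im=r.capture("side")[150:300,250:400];cv2.imwrite("pics/d10.png",cv2.resize(im[:,:,::-1],None,fx=4,fy=4))
im=r.capture("scene")[150:300,220:420];cv2.imwrite("pics/s10.png",cv2.resize(im[:,:,::-1],None,fx=4,fy=4))
E
```

```text
time_s: 29.87
tcp_pos: [0.4823, 0.1593, 0.2152]
eef_rot: [-180.0, -0.1, 12.7]
contact_force: [0.8, 0.9, 1.3]
gripper_width: 0.0878
[0.48231599 0.15933457 0.21516652] [-1.79969416e+02 -8.31485055e-02  1.26581418e+01]
```

View pics/w10z.png

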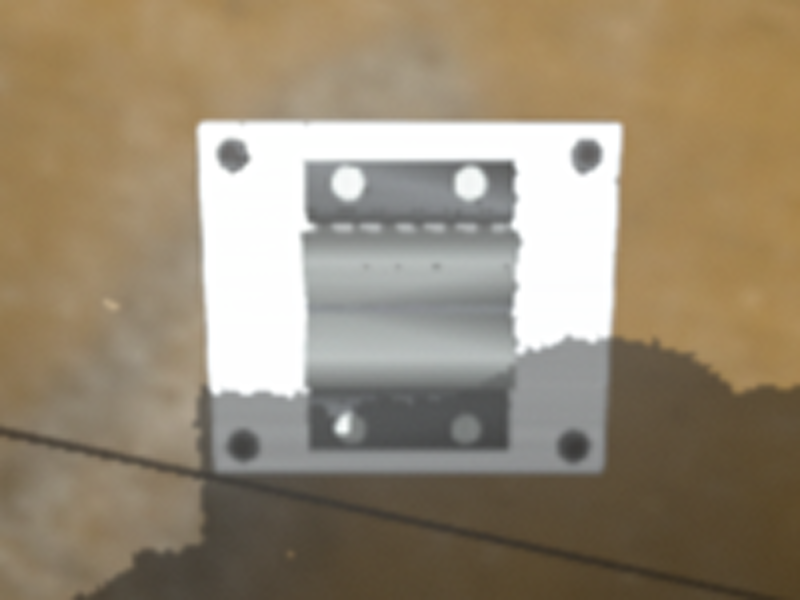

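View pics/d10.png

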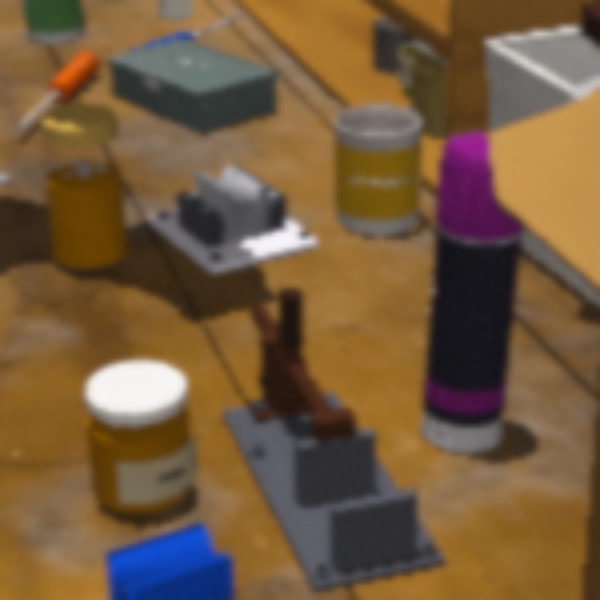

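View pics/s10.png

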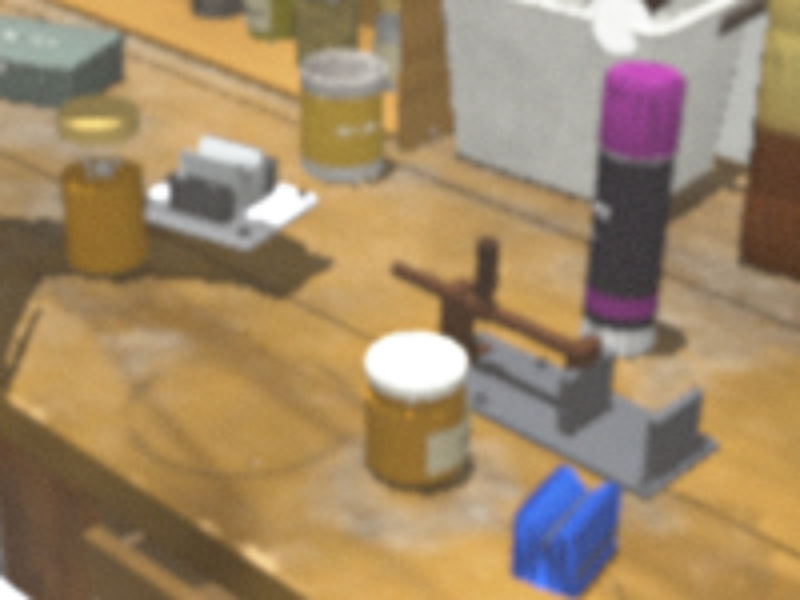

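Run:
```python
from h import *
import pickle
p,s=pickle.load(open("w10.pkl","rb"))
g=lambda u,z:onz(p,np.array(u)/4+[220,40]-.4,z)
B=np.array([g(a,.052) for a in [(302,232),(519,232),(514,388),(308,388)]])
C=np.array([g(a,.038) for a in [(304,160),(515,160),(508,450),(310,450)]])
a=np.radians(12.6);ax=np.array([[np.cos(a),np.sin(a)],[-np.sin(a),np.cos(a)]])
for n,Q in(("block",B),("cheek",C)): print(n,Q.mean(0).round(4),((Q[:,:2]-[.55,.174])@ax.T*1000).round(1).tolist())
from plant import r
S=r.camera_params("scene")
for b in(.048,.054): print(proj(S,[(.5062,-.198+b,.104)]).round(1), ((proj(S,[(.5062,-.198+b,.104)])-[220,150])*4).round(0))
```

```text
block [0.5502 0.1736 0.052 ] [[19.5, 27.1], [19.6, -27.9], [-19.3, -27.7], [-19.4, 26.5]]
cheek [0.5499 0.1739 0.038 ] [[37.5, 27.3], [37.6, -27.6], [-37.8, -27.7], [-37.8, 27.5]]
[[344.  210.4]] [[496. 242.]]
[[342.2 209.7]] [[489. 239.]]
```

```bash
python3 -c "
from plant import r
print(r.close_job())"
```

```text
the job is handed in; nothing more can be done
None
```

The job is handed in at about 30 s of the 72 s allowed. My last checks found nothing wrong, and none failed or disagreed. `close_job` reports no verdict.

- **Bolt:** it bound near 12, 18 and 24 mm. I pushed it back about 12 mm each time, and after the third push it ran out to its stop. Measured travel was 54 mm, and the grip's place in the last scene picture matches that.
- **V-block:** I lifted it out by its sides, stood it on the clear bench and let go. I then took it by its ends and lowered it, groove up, until it touched the fixture plate; the tool height at contact was 19.7 mm against 19.5 mm expected.
- **Final position:** in the last wrist picture its centre is about 0.5 mm from the seat. Its ends are level with the cheek ends to about 1 mm, which is the limit of that measurement.
- **Bystanders:** the spray can, tin and both jars look upright and in place in the last pictures. I checked this by eye and did not re-measure them.
- **Forces:** the highest tool force I read was about 27 N. The arm was clear of everything when I handed in.

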